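# Open the distribution box and sleeve its conduit spigot

### The job

Lift the loose front cover off the electrical distribution box and lay it down gently, flat and face up, in the middle of the cardboard sheet. Then push the wider of the two white conduit sleeves fully home onto the spigot inside the open box. Leave the narrow sleeve and the tape roll where they stand.

Things in the scene. Friction and masses are not known exactly. Their poses are not given: they have to be found in the camera images.
- base: White open-topped plastic box base, 200 (x) x 150 (y) x 65 mm high, walls and floor 4 mm, fixed to the bench by two clamps (12 mm high) at its x ends. Origin: centre of its underside, on the bench; z up. In its -x half stand grey breakers, up to 56 mm above the bench; in its +x half the spigot.
- cover: Loose white box cover, 212 (x) x 162 (y) mm, 0.15 to 0.31 kg, no catches. Its 24 mm skirt reaches 12 mm down around the base with 2 mm of play. Its face, 28 mm above its origin, has two through windows, each 52 (x) x 76 (y) mm, either side of a raised middle bar. Origin: centre of the skirt's lower edge, z up; starts 53 mm above the bench, in line with the base.
- cover_bar (a point): Where to grip the cover: centre of the bar between its two windows, 24 mm above the cover's origin. The bar is 20 mm wide along the cover's x, 76 mm long along its y, and 20 mm deep (12 to 32 mm above the cover's origin). Fingers go down through both windows and close along the cover's x; the base's contents stay lower than 56 mm above the bench there.
- sheet: Brown cardboard sheet fixed flat on the bench, 280 (x) x 230 (y) mm, 4 mm thick. Origin: centre of its underside, on the bench. One of box and sheet lies to the left, the other to the right.
- sleeve: The wider white plastic conduit sleeve: straight tube open at both ends, both ends alike, 51 mm outside, 43 mm inside diameter, 90 mm long, 0.06 to 0.13 kg, standing upright on the bench. Origin: centre of its lower end; z along the tube.
- sleeve_mid (a point): Centre of the wider sleeve, on its axis, 45 mm from either end.
- spigot_seat (a point): Foot of the spigot in the base, on its axis: the top of a 54 mm collar, 10 mm above the bench, where the sleeve's end rests when it is fully home; 45 mm from the base's origin along the base's +x. z is the spigot's axis, up.
- spigot_tip (a point): Tip of the spigot, 40 mm above the seat, 50 mm above the bench. The spigot is 40 mm in diameter, its top 8 mm tapering to 32 mm; the sleeve has 1.5 mm of play around it and no catch. A sleeve fully home stands 100 mm above the bench, 35 mm above the base's rim.
- narrow_sleeve: Bystander: narrow white sleeve, 34 mm outside diameter, 90 mm long, upright; too small for the spigot. Origin: centre of its lower end. It and the wider sleeve stand in the strip between box and sheet, either one nearer the robot.
- tape: Bystander: yellow tape roll lying flat, 64 mm across, 18 mm high, between the two sleeves. Origin: centre of its underside.
There are look-alikes about, which are no part of the job. Leave any blue, purple or yellow look-alike of the sleeve alone.

How it is judged:
By the outcome, as a careful person would: the job done as asked, in the order asked, and still so for the second after the job is handed in, with the robot touching nothing.
It also fails if it takes over 64 s, if anything falls off the work surface, if the arm or the gripper's body presses on something with over 40 N, if the wrist force passes 120 N, or if a joint passes its speed limit or range.

### The arm

A 7-joint arm with a two-finger parallel gripper is mounted at the origin on the work surface. World frame = base frame: x ahead of the robot, y to its left, z up, the work surface at z = 0. Lengths are in m, angles in rad, forces in N, time in s.
With the tool pointing down it reaches from about 0.4 to 0.75 m from the base axis. Payload 19.5 kg.
Tool frame: the origin (TCP) lies at the very end of the fingers, on their centre line; the grasp point (between the pads) lies behind it (bot.hold_point_z is the z of the grasp point in the tool frame, in m); z points along the fingers, y is the line along which they close (so a half turn about z gives the same grasp; the last joint's range is limited). The gripper opens to 85 mm and grips with 20 to 120 N. Pads are 22 mm wide; open, the fingers measure 114 mm over their backs; the gripper's body (76 mm by 85 mm) begins 54 mm behind the grasp point. The pads swing forward as they close: fully open they stand 13 mm farther back than shut.
Start: joints at [-1.325, 0.707, -0.028, 1.485, 0.022, 0.951, -0.075], TCP at [0.163, 0.551, 0.198] pointing down, gripper open.
Joint ranges: [-2.71, 2.71], [-0.32, 2.16], [-1.57, 1.52], [0, 2.45], [-1.46, 4.6], [0, 2.02], [-2.83, 2.83]. Speed limits (rad/s): [1.89, 1.89, 2.57, 2.57, 3.01, 3.01, 3.01].

### API

Orientations are given as a unit quaternion [x, y, z, w].
In Python, from plant import bot, fingers, kinematics, vision gives the robot as it stands. Calls block until the motion is done:
- bot.reach(position, orientation): joint-space move of the TCP to a pose.
- bot.move_linear(position, rot=None, max_speed=0.15, stop_force=None): straight line of the TCP; rot=None keeps the orientation; max_speed is the mean speed in m/s. With stop_force (N) it stops when the force on the tool has changed by that much, and returns True; else False.
- bot.set_joints(angles): joint-space move.
- fingers.open_gripper() and fingers.close_gripper(grip_force=None): open the fingers fully, or close them until they stop; grip_force is the grip in N (None keeps the last).
- bot.hold(seconds).
- kinematics.ik(position, orientation): joint angles nearest the present ones, or None.
- bot.get_state(): the state.
- vision.capture(name): name is "scene" or "top" or "wrist"; returns a dict with "pixels" (480x640x3 uint8, red, green, blue), "fx", "fy", "cx", "cy" (pixels), "dist" ([k1, k2, p1, p2, k3] as OpenCV has them; the pictures are not rectified), "extrinsics" (4x4, takes a point from camera to world coordinates). Camera axes: x right, y up, looking along -z (the intrinsics and any distortion apply to the point x, -y, -z); pixel columns grow to the right and rows downward; lengths in m; the calibration is good to about 2 mm. A picture is of the moment at which its call begins. There is no depth.
A pose or a line that the arm cannot do raises bot.IKError and nothing moves.
- bot.finish_job(): hands the job in; it is judged then, once.
Trained networks look in the newest picture that a camera, given by its name, has taken for a name from the list of things; names that differ only in an ending like _2 or _b are one class to them, and where a whole thing is asked for, a point or a joint stands for the part that bears it (a point fixed in the world has none). Each returns a list of dicts, best first, with "p" (0 to 1); they miss things now and then, are a little off and sometimes report something else, mostly with a low value. They report only what shows in the picture. A call takes as long as a camera call. They do not tell look-alikes from the thing itself.
- vision.outline_of(camera, thing): "pixels" (480x640 bool, what is visible of it).
- vision.mark_of(camera, thing): "position" ([x, y, z] in m, in world coordinates, good to about 4 mm: a listed point, or the origin of a listed thing).
The state is a dict: "t": time; "joint_pos": joint angles; "joint_velocities": joint speeds; "tau": joint torques, N m; "position": TCP position; "eef_rot": TCP orientation; "wrist_force": force on the tool from outside, world axes, zero at the start; "moment": the same for the moment, N m; "gripper_width": opening from 0.0 (shut) to 1.0 (fully open); "gripper_force": force on a finger pad.
Only numpy, scipy, OpenCV 4.12 (cv2) and the standard library are available. Lean on these libraries where they do the work, as an engineer would, in place of code of your own. Each camera call takes 0.05 s, during which the arm holds its last target. There are 200 camera calls.

## Working session

There is one attempt and no reset: what is moved stays moved. The work goes in short steps, each a Python script; the robot and the scene stay as the last script left them, time stands still between calls to the robot, and variables do not carry over. Pictures are saved under pics/ and viewed, at most 12 in all, crops included, and the job is handed in when it is done.

```bash
ls; mkdir -p pics; cat > h.py <<'E'
import numpy as np, cv2
from plant import bot, fingers, kinematics, vision
def save(c,n): cv2.imwrite(f'pics/{n}.png', c['pixels'][:,:,::-1])
def K(c): return np.array([[c['fx'],0,c['cx']],[0,c['fy'],c['cy']],[0,0,1.]])
def ray(c,uv):
    p=cv2.undistortPoints(np.array([[uv]],float),K(c),np.array(c['dist'],float))[0,0]
    E=np.array(c['extrinsics']); return E[:3,3],E[:3,:3]@np.array([p[0],-p[1],-1.])
def at_z(c,uv,z):
    o,d=ray(c,uv); return o+d*(z-o[2])/d[2]
def proj(c,P):
    E=np.array(c['extrinsics']); p=(np.atleast_2d(P)-E[:3,3])@E[:3,:3]; p=p*[1,-1,-1]
    return cv2.projectPoints(p,np.zeros(3),np.zeros(3),K(c),np.array(c['dist'],float))[0][:,0]
E
python3 - <<'E'
from h import *
np.set_printoptions(precision=3,suppress=True)
print(bot.hold_point_z, bot.get_state())
ims=[]
for n in ['scene','top']:
    c=vision.capture(n); save(c,n+'0'); print(n,np.array(c['extrinsics'])[:3,3],c['fx'],c['dist'])
    for t in ['base','cover','cover_bar','sheet','sleeve','sleeve_mid','spigot_seat','narrow_sleeve','tape']:
        print(t,[(round(r['p'],2),np.array(r['position'])) for r in vision.mark_of(n,t)])
E
```

```text
pics
-0.0187 {'t': 0.0, 'joint_pos': array([-1.325,  0.707, -0.028,  1.485,  0.022,  0.951, -0.075]), 'joint_velocities': array([-0.   , -0.001, -0.   , -0.001,  0.   ,  0.002, -0.001]), 'tau': array([ -0.001, -88.321,   1.235, -23.616,   0.017,   0.007,  -0.   ]), 'position': array([0.163, 0.551, 0.197]), 'eef_rot': array([ 0.143,  0.99 , -0.001, -0.   ]), 'wrist_force': array([-0.971, -0.14 , -0.426]), 'moment': array([-0.042, -0.017, -0.001]), 'gripper_force': 0.0, 'gripper_width': 0.9994783938000186}
scene [1.004 0.582 0.548] 493.86852157598264 [-0.133  0.     0.     0.     0.   ]
base [(0.71, array([ 0.497, -0.249,  0.001])), (0.27, array([ 0.498, -0.244,  0.051]))]
cover [(0.94, array([ 0.499, -0.246,  0.051]))]
cover_bar [(0.97, array([ 0.498, -0.247,  0.078]))]
sheet [(0.98, array([ 0.507,  0.234, -0.   ])), (0.73, array([ 0.471,  0.005, -0.005]))]
sleeve [(0.84, array([ 0.472,  0.006, -0.004])), (0.71, array([ 0.297,  0.207, -0.001])), (0.59, array([ 0.361, -0.07 , -0.001])), (0.55, array([0.773, 0.015, 0.   ]))]
sleeve_mid [(0.97, array([ 0.353, -0.071,  0.045])), (0.89, ar
[... 325 characters left out ...]
   0.    0.   ]
base [(0.93, array([ 0.497, -0.245,  0.003]))]
cover [(0.66, array([ 0.495, -0.245,  0.051]))]
cover_bar [(0.59, array([ 0.5  , -0.245,  0.079]))]
sheet [(0.76, array([0.506, 0.235, 0.003]))]
sleeve [(0.96, array([ 0.775,  0.013, -0.002])), (0.87, array([0.301, 0.209, 0.   ])), (0.81, array([ 0.359, -0.069,  0.002])), (0.72, array([ 0.468,  0.006, -0.004]))]
sleeve_mid [(0.82, array([0.471, 0.007, 0.043])), (0.67, array([0.781, 0.015, 0.046])), (0.66, array([ 0.358, -0.068,  0.047])), (0.63, array([0.293, 0.205, 0.048]))]
spigot_seat [(0.63, array([ 0.54 , -0.259,  0.011]))]
narrow_sleeve [(0.82, array([ 0.661, -0.01 , -0.002]))]
tape [(0.84, array([ 0.565, -0.009,  0.001]))]
```

View pics/scene0.png

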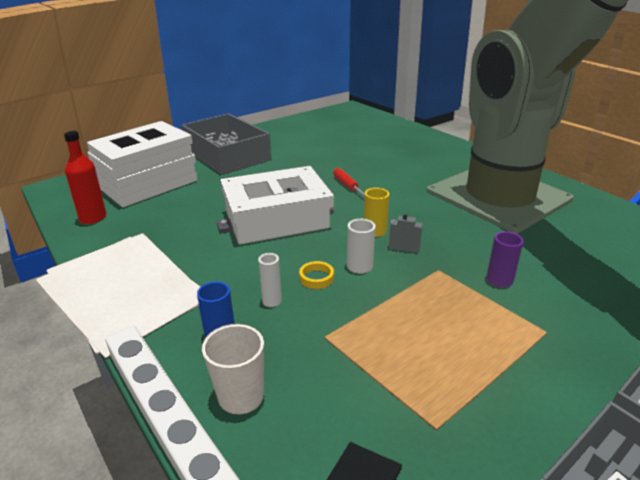

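View pics/top0.png

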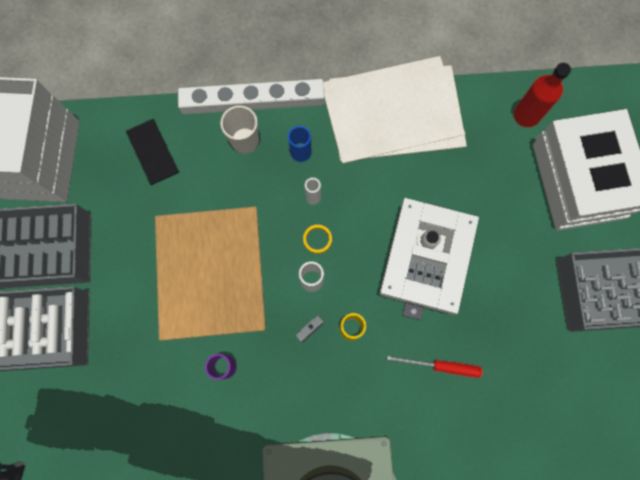

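Sleeve candidates, at their top-camera pixels:
- White, wide: (311,277)
- Blue: (300,143)
- Purple: (220,366)
- Yellow: (353,326)
- White narrow sleeve: (313,190)
- Big white cup: (240,130)

I choose the white tube at (311,277), world about (0.47, 0.006). The box to work on is the one with the clamp, at top (430,257). The white boxes at the picture's edges are look-alikes. Next come close wrist views.

```bash
cat >> h.py <<'E'
from scipy.spatial.transform import Rotation as R
np.set_printoptions(precision=4,suppress=True)
def down(a):  # tool pointing down, y axis at world yaw a
    y=np.array([np.cos(a),np.sin(a),0]); z=np.array([0,0,-1.])
    return R.from_matrix(np.c_[np.cross(y,z),y,z]).as_quat()
def rect(c,mask,z):
    k=max(cv2.findContours(mask.astype(np.uint8),cv2.RETR_EXTERNAL,cv2.CHAIN_APPROX_NONE)[0],key=cv2.contourArea)[:,0]
    P=np.array([at_z(c,p,z)[:2] for p in k.astype(float)],np.float32)
    b=cv2.boxPoints(cv2.minAreaRect(P)); e=[b[1]-b[0],b[2]-b[1]]; l=max(e,key=np.linalg.norm)
    a=np.arctan2(l[1],l[0]); a=(a+np.pi/2)%np.pi-np.pi/2
    return b.mean(0),[np.linalg.norm(v) for v in e],np.degrees(a)
def marks(cam,things):
    for t in things: print(cam,t,[(round(r['p'],2),np.array(r['position'])) for r in vision.mark_of(cam,t)[:3]])
E
python3 - <<'E'
from h import *
c=vision.capture('top')
for t,z in (('cover',.081),('sheet',.004)):
    o=vision.outline_of('top',t)
    for r in o[:2]: print(t,r['p'],rect(c,r['pixels'],z))
a=np.radians(-13.6)
i=0
def look(p,things,a):
    global i
    for aa in (a,a+np.pi,a-np.pi):
        if kinematics.ik(p,down(aa)) is not None: print(p,np.degrees(aa),kinematics.ik(p,down(aa)))
    best=min((x for x in (a,a+np.pi) if kinematics.ik(p,down(x)) is not None),key=lambda x:abs(kinematics.ik(p,down(x))[6]))
    bot.reach(p,down(best)); c=vision.capture('wrist'); save(c,f'w{i}'); i+=1
    print('cam',np.array(c['extrinsics'])[:3,3], np.array(c['extrinsics'])[:3,2]); marks('wrist',things)
    return c
look([0.47,0.006,0.30],['sleeve','sleeve_mid'],np.radians(73))
for p in ([0.47,-0.235,0.33],[0.52,-0.25,0.36]):
    c=look(p,['base','cover','cover_bar','spigot_seat','spigot_tip'],a)
    for r in vision.outline_of('wrist','cover')[:1]: print(r['p'],rect(c,r['pixels'],.081))
print(bot.get_state()['t'])
im=np.hstack([cv2.resize(cv2.imread(f'pics/w{k}.png'),(400,300)) for k in (0,2)])
cv2.imwrite('pics/m0.png',im)
E
```

```text
cover 0.88 (array([ 0.4949, -0.2451], dtype=float32), [np.float32(0.21667016), np.float32(0.16540934)], np.float32(-19.129972))
cover 0.72 (array([ 0.6525, -0.0092], dtype=float32), [np.float32(0.056420237), np.float32(0.032368)], np.float32(-3.9745073))
sheet 0.74 (array([ 0.5483, -0.2752], dtype=float32), [np.float32(0.05334734), np.float32(0.08080104)], np.float32(70.53049))
sheet 0.64 (array([0.507 , 0.2322], dtype=float32), [np.float32(0.23022518), np.float32(0.2808335)], np.float32(1.5555892))
[0.47, 0.006, 0.3] 73.0 [-0.0722  0.4299 -0.0139  1.6595  0.0067  1.0523  1.1859]
[0.47, 0.006, 0.3] 253.0 [-0.6367  0.6244  1.0795  1.6752 -0.5851  1.2037 -1.283 ]
[0.47, 0.006, 0.3] -107.0 [-0.6367  0.6244  1.0795  1.6752 -0.5851  1.2037 -1.283 ]
cam [0.3902 0.0308 0.4764] [-0.3094  0.0936  0.9463]
wrist sleeve [(0.86, array([0.4712, 0.0071, 0.0022])), (0.82, array([ 0.3545, -0.0702,  0.0013]))]
wrist sleeve_mid [(0.87, array([ 0.3598, -0.0743,  0.0458])), (0.7, array([0.4715, 0.0043, 0.044 ])), (0.64, array([0.7734, 0.0113, 0.0431]))]
[0.47, -0.235, 0.33] -13.6 [ 0.1748  0.5329  0.4312
[... 800 characters left out ...]
0.811  -1.3456  1.1132  0.7977  1.7306  2.6906]
[0.52, -0.25, 0.36] -193.6 [ 0.8745  0.811  -1.3456  1.1132  0.7977  1.7306  2.6906]
cam [ 0.5398 -0.1691  0.5361] [0.0771 0.3144 0.9461]
wrist base [(0.82, array([ 0.5005, -0.253 , -0.0015])), (0.55, array([ 0.5393, -0.2626,  0.0122]))]
wrist cover [(0.93, array([ 0.4957, -0.2471,  0.0548])), (0.54, array([ 0.5398, -0.2594,  0.0124]))]
wrist cover_bar [(0.82, array([ 0.497 , -0.2432,  0.0782]))]
wrist spigot_seat [(0.72, array([ 0.54  , -0.2598,  0.0109]))]
wrist spigot_tip [(0.66, array([ 0.5397, -0.2585,  0.044 ]))]
0.59 (array([ 0.497 , -0.2446], dtype=float32), [np.float32(0.21467054), np.float32(0.16375706)], np.float32(-18.73542))
5.6417
```

View pics/m0.png

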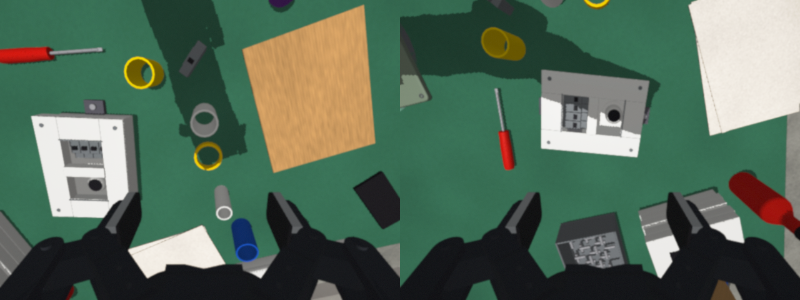

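The wrist view at (203,120) confirms the grey-white wide tube, beside the tape at (208,157) and the narrow sleeve at (223,203). The cover on the box is clear at (595,113), yaw about -19°. Next I triangulate heights across the cameras, then grasp the cover.

```bash
cat >> h.py <<'E'
def tri(obs):  # list of (cam dict, world guess): intersect the rays
    A=np.zeros((3,3)); b=np.zeros(3)
    for c,P in obs:
        o=np.array(c['extrinsics'])[:3,3]; d=np.array(P)-o; d/=np.linalg.norm(d)
        M=np.eye(3)-np.outer(d,d); A+=M; b+=M@o
    return np.linalg.solve(A,b)
def near(cam,t,P,tol=.03):
    r=[np.array(q['position']) for q in vision.mark_of(cam,t)]
    r=[q for q in r if np.linalg.norm(q-P)<tol]; return r[0] if r else None
def measure(spec):
    obs={t:[] for t in spec}
    for n in ('scene','top','wrist'):
        c=vision.capture(n)
        for t,P in spec.items():
            m=near(n,t,P)
            if m is not None: obs[t].append((c,m))
    for t,o in obs.items():
        if len(o)>1: print(t,len(o),'tri',tri(o),'mean',np.mean([m for _,m in o],0))
E
python3 - <<'E'
from h import *
spec={'cover_bar':[.497,-.246,.077],'cover':[.497,-.246,.053],'spigot_tip':[.54,-.26,.05],'sleeve_mid':[.47,.006,.045],'sleeve':[.47,.006,0],'sheet':[.507,.2335,0]}
measure(spec)
a=np.radians(-19)
bot.reach([.497,-.246,.22],down(a)); c=vision.capture('wrist'); save(c,'w3')
marks('wrist',['cover_bar','cover'])
for r in vision.outline_of('wrist','cover')[:1]: print(r['p'],rect(c,r['pixels'],.081))
s=bot.get_state(); print(s['position'],s['t'],s['wrist_force'])
print(kinematics.ik([.507,.2335,.25],down(np.radians(1.5))))
E
```

```text
cover_bar 2 tri [ 0.4995 -0.2429  0.0811] mean [ 0.4978 -0.2457  0.0775]
spigot_tip 2 tri [ 0.5413 -0.2627  0.0443] mean [ 0.5423 -0.2609  0.0456]
sleeve_mid 2 tri [0.4713 0.0079 0.0457] mean [0.4712 0.0077 0.0452]
sleeve 2 tri [ 0.4697  0.005  -0.0064] mean [ 0.4708  0.0065 -0.0024]
sheet 2 tri [ 0.5057  0.2349 -0.    ] mean [0.5057 0.2348 0.0014]
wrist cover_bar [(0.89, array([ 0.497 , -0.2445,  0.0742]))]
wrist cover [(0.88, array([ 0.4931, -0.2494,  0.0528]))]
0.9 (array([ 0.4965, -0.2449], dtype=float32), [np.float32(0.21248525), np.float32(0.16216204)], np.float32(-19.015232))
[ 0.4977 -0.2464  0.2211] 7.5167 [-0.2607  0.5006 -0.0673]
[-0.6938  0.6571  0.4085  1.4674 -0.2795  1.0748 -0.2018]
```

View pics/w3.png

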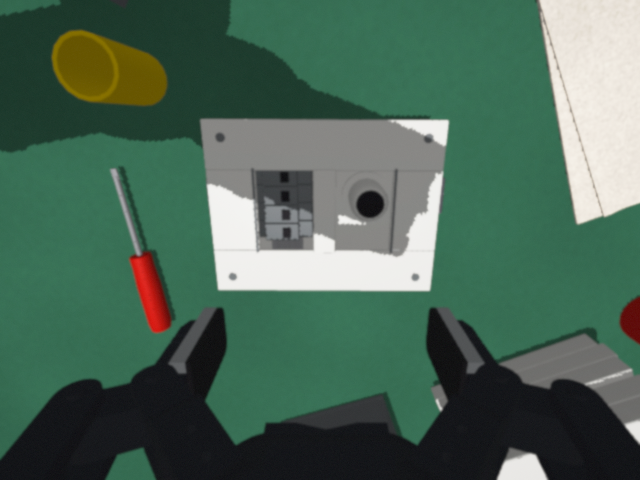

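The close view shows the cover's bar centred at column 324, between fingers centred at about 326. The windows hold the breakers (285,205) and the spigot (370,203). The rectangle fit gives 212.5x162 mm at z=0.081, so the height agrees. Grasping now.

```bash
python3 - <<'E'
from h import *
P=np.array([.4965,-.2451]); q=down(np.radians(-19))
def st(m):
    s=bot.get_state(); print(m,s['position'],'F',s['wrist_force'],'w',round(s['gripper_width'],3),'gf',s['gripper_force'],'t',s['t'])
bot.move_linear([*P,.12],q); st('hi')
h=bot.move_linear([*P,.061],q,max_speed=.05,stop_force=8); st(h)
if not h:
    fingers.close_gripper(40); st('grip')
    x,y,z=bot.get_state()['position']
    bot.move_linear([*P,z+.03],q,max_speed=.05); st('lift')
    bot.move_linear([*P,.24],q,max_speed=.12); st('up')
    c=vision.capture('scene'); save(c,'s1')
    w=vision.capture('wrist'); save(w,'w4')
    cv2.imwrite('pics/m1.png',np.vstack([cv2.resize(cv2.imread(f'pics/{k}.png'),(400,300)) for k in ('s1','w4')]))
E
```

```text
hi [ 0.4969 -0.2454  0.1208] F [ 0.8309 -0.3949  0.7179] w 0.998 gf 0.0 t 8.3333
False [ 0.4967 -0.2452  0.0613] F [-0.394  -0.288  -0.0366] w 0.998 gf 0.0 t 9.6667
grip [ 0.4965 -0.2451  0.061 ] F [-0.2518 -0.626  -0.2489] w -0.002 gf 0.0 t 10.4333
lift [ 0.4964 -0.245   0.0909] F [ 0.9034 -0.2237  0.6451] w -0.003 gf 0.0 t 11.1833
up [ 0.4963 -0.245   0.2395] F [ 0.4558 -0.4361 -0.6281] w 0.0 gf 0.0 t 12.575
```

View pics/m1.png

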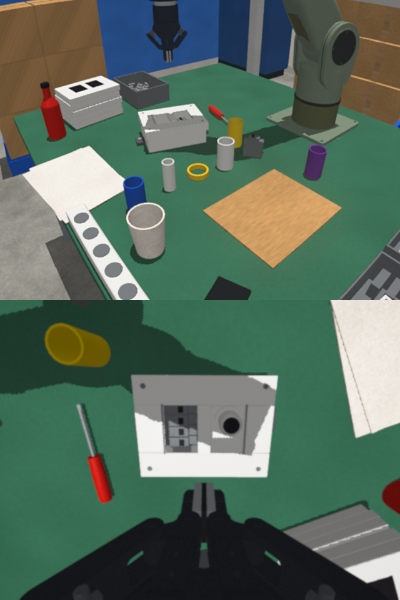

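The gripper shut completely without catching the bar, and the cover still lies on the box. Before trying again I'll check the tool-tip calibration in the images.

```bash
python3 - <<'E'
from h import *
s=bot.get_state(); p=np.array(s['position']); Rm=R.from_quat(s['eef_rot']).as_matrix(); print(p,Rm[:,2])
tiles=[]
for n in ('scene','wrist','top'):
    c=vision.capture(n); im=np.ascontiguousarray(c['pixels'][:,:,::-1])
    uv=proj(c,[p,p-Rm[:,2]*.0187*1]); print(n,uv)
    big=cv2.resize(im,None,fx=3,fy=3,interpolation=cv2.INTER_CUBIC)
    for k,col in zip(uv,((0,0,255),(0,255,0))): cv2.drawMarker(big,tuple(int(v*3) for v in k),col,cv2.MARKER_CROSS,14,1)
    x,y=(uv[0]*3).astype(int); y0=min(max(y-200,0),1440-400); x0=min(max(x-130,0),1920-266)
    tiles.append(big[y0:y0+400,x0:x0+266])
cv2.imwrite('pics/tip.png',np.hstack(tiles))
c=vision.capture('wrist')
for r in vision.outline_of('wrist','cover')[:1]: print(r['p'],rect(c,r['pixels'],.081))
E
```

```text
[ 0.4964 -0.245   0.2395] [-0.0007  0.0003 -1.    ]
scene [[270.0776 114.8461]
 [269.5148 105.8049]]
wrist [[325.8595 277.2454]
 [325.8288 293.2723]]
top [[446.0828 235.8008]
 [448.3483 233.308 ]]
0.8 (array([ 0.4964, -0.2451], dtype=float32), [np.float32(0.2121483), np.float32(0.16243397)], np.float32(-19.139576))
```

View pics/tip.png

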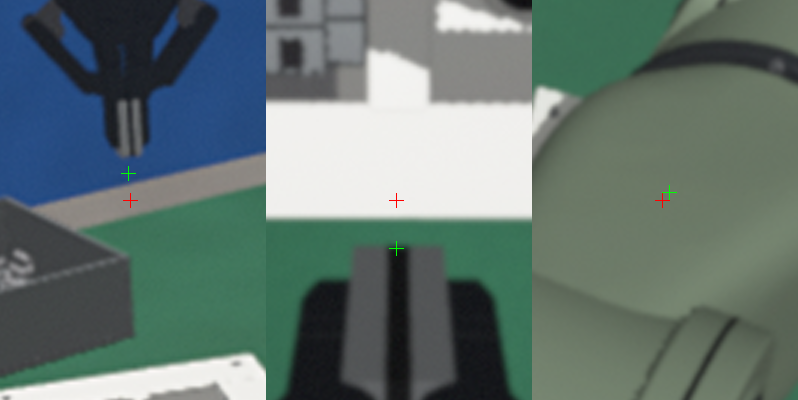

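In the picture, the scene camera shows the shut fingertip about 14 px (about 30 mm) above the reported TCP (red cross). So the true tip is well behind it. I'll solve for the offset from both views, then confirm it by touching the bare bench gently.

```bash
python3 - <<'E'
from h import *
from scipy.optimize import least_squares
s=bot.get_state(); p=np.array(s['position']); Rm=R.from_quat(s['eef_rot']).as_matrix()
c1=vision.capture('scene'); c2=vision.capture('wrist')
e=Rm[:,0]*np.sign((np.array(c2['extrinsics'])[:3,3]-p)@Rm[:,0]); print('e',e)
def f(v):
    P=p+e*v[0]-Rm[:,2]*v[1]
    return [proj(c1,P)[0][1]-(114.8-43/3), proj(c2,P)[0][1]-(277.2+47/3)]
r=least_squares(f,[.011,.03]); print('front edge, back off',r.x)
# touch bare bench between box and sleeves
xy=[.56,-.10]; q=down(np.radians(-19))
bot.move_linear([*xy,.24],q,max_speed=.2)
bot.move_linear([*xy,.06],q,max_speed=.12)
h=bot.move_linear([*xy,-.045],q,max_speed=.03,stop_force=4)
s=bot.get_state(); print(h,s['position'],s['wrist_force'],s['t'])
bot.move_linear([*xy,.06],q,max_speed=.1)
c=vision.capture('scene'); save(c,'s2'); print(proj(c,bot.get_state()['position']))
E
```

```text
e [ 0.3255  0.9455 -0.    ]
front edge, back off [0.0068 0.0311]
True [ 0.56   -0.1    -0.0335] [-0.4599  0.2989 10.1321] 18.3167
[[289.029  230.7773]]
```

The touch confirms it: the shut fingertips end about 33 mm behind the reported TCP (contact at TCP z = -0.0335). That explains the miss, because the tips closed above the bar. I'll apply the correction and regrip.

```bash
cat >> h.py <<'E'
def st(m):
    s=bot.get_state(); print(m,s['position'],'F',s['wrist_force'],'w',round(s['gripper_width'],3),'gf',s['gripper_force'],'t',s['t'])
E
python3 - <<'E'
from h import *
P=np.array([.4965,-.2451]); q=down(np.radians(-19))
bot.move_linear([*P,.13],q,max_speed=.2)
fingers.open_gripper()
h=bot.move_linear([*P,.026],q,max_speed=.07,stop_force=8); st(h)
if not h:
    fingers.close_gripper(40); st('grip')
    if bot.get_state()['gripper_width']>.1:
        bot.move_linear([*P,.056],q,max_speed=.06); st('lift')
        bot.move_linear([*P,.17],q,max_speed=.15); st('up')
        c=vision.capture('scene'); save(c,'s3')
        w=vision.capture('wrist'); save(w,'w5')
        cv2.imwrite('pics/m2.png',np.vstack([cv2.resize(cv2.imread(f'pics/{k}.png'),(400,300)) for k in ('s3','w5')]))
        print(kinematics.ik([.507,.2335,.17],down(np.radians(1.5))))
E
```

```text
False [ 0.4967 -0.2451  0.0263] F [ 0.1522  0.1231 -0.1882] w 0.998 gf 0.0 t 22.8917
grip [ 0.4965 -0.2451  0.0261] F [-1.4742  0.6498  3.3479] w 0.225 gf 39.4305682182312 t 23.5
lift [ 0.4965 -0.245   0.056 ] F [-1.013  -0.0145 -2.7132] w 0.224 gf 39.10792887210846 t 24.15
up [ 0.4962 -0.2449  0.1692] F [-0.3584 -0.5792 -2.0496] w 0.226 gf 39.1240668296814 t 25.0583
[-0.6894  0.7499  0.3969  1.5943 -0.3522  0.869  -0.1326]
```

View pics/m2.png

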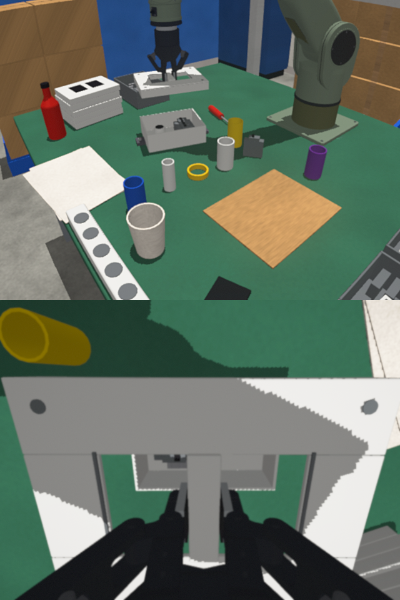

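The cover is lifted level: scene (168,82) in the half-size picture, with the bar between both fingers. I'll carry it to the sheet and lower it softly.

```bash
python3 - <<'E'
from h import *
q=down(np.radians(1.5)); T=[.5065,.2335]
bot.move_linear([*T,.17],q,max_speed=.2); st('over')
bot.move_linear([*T,-.010],q,max_speed=.13)
h=bot.move_linear([*T,-.027],q,max_speed=.02,stop_force=2); st(h)
if h or bot.get_state()['position'][2]<-.02:
    fingers.open_gripper(); st('open')
    bot.move_linear([*T,.12],q,max_speed=.12); st('away')
for n in ('top','scene'):
    c=vision.capture(n); save(c,n+'4'); marks(n,['cover','sheet','spigot_tip','spigot_seat','sleeve_mid'])
cv2.imwrite('pics/m3.png',np.vstack([cv2.resize(cv2.imread(f'pics/{k}.png'),(400,300)) for k in ('top4','scene4')]))
E
```

```text
over [0.5066 0.2329 0.1701] F [-0.1085 -0.3207 -2.2384] w 0.228 gf 39.15645897388458 t 27.7
True [ 0.5064  0.2335 -0.023 ] F [-1.221   0.1971  9.0744] w 0.226 gf 40.822851061820984 t 29.875
open [ 0.5061  0.2334 -0.0232] F [-0.7049 -0.0857 -0.2418] w 0.996 gf 0.0 t 30.525
away [0.5063 0.2334 0.1195] F [ 0.7551  0.0534 -0.5468] w 0.999 gf 0.0 t 31.8667
top cover [(0.97, array([0.5053, 0.2356, 0.0012])), (0.18, array([ 0.4666,  0.0034, -0.0014]))]
top sheet [(0.92, array([0.5055, 0.2363, 0.0052])), (0.4, array([ 0.4975, -0.2449,  0.0036]))]
top spigot_tip [(0.91, array([ 0.5426, -0.2593,  0.0503]))]
top spigot_seat [(0.63, array([ 0.5388, -0.259 ,  0.0095])), (0.17, array([ 0.495 , -0.2446, -0.0016]))]
top sleeve_mid [(0.83, array([0.4705, 0.0067, 0.0401])), (0.72, array([0.2941, 0.2034, 0.0429])), (0.71, array([ 0.3597, -0.069 ,  0.0481]))]
scene cover [(0.61, array([ 0.5097,  0.2333, -0.0003])), (0.48, array([0.5051, 0.23  , 0.0291])), (0.34, array([0.4687, 0.0078, 0.048 ]))]
scene sheet [(0.63, array([ 0.506 ,  0.2339, -0.0004]))]
scene spigot_tip [(0.85, array([ 0.5409, -0.2607,  0.0477])), (0.59, array([ 0.4726,  0.0064, -0.0008]))]
scene spigot_seat []
scene sleeve_mid [(0.92, array([0.4693, 0.0053, 0.0479])), (0.79, array([ 0.354 , -0.0723,  0.0463])), (0.6, array([0.7773, 0.0126, 0.0442]))]
```

View pics/m3.png

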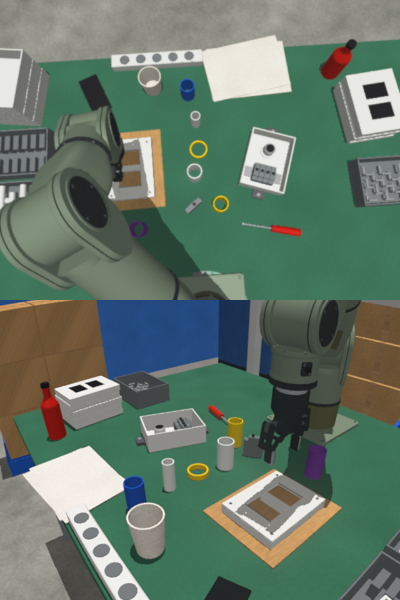

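The cover lies flat and face up, central on the sheet: scene (272,510) in the stacked picture. Now I'll refine the sleeve and spigot positions from a wrist pose that sees both.

```bash
cat >> h.py <<'E'
from scipy.optimize import least_squares
def cyl(x,y,r,z0,z1):
    t=np.linspace(0,2*np.pi,60); return np.vstack([np.c_[x+r*np.cos(t),y+r*np.sin(t),0*t+z] for z in (z0,z1)])
def fitcyl(c,mask,g,r,z0,z1):
    m=cv2.moments(mask.astype(np.uint8),True); u=np.array([m['m10'],m['m01']])/m['m00']
    def hull(v): return cv2.moments(cv2.convexHull(proj(c,cyl(*v,r,z0,z1)).astype(np.float32)))
    f=lambda v:(lambda k:np.array([k['m10'],k['m01']])/k['m00']-u)(hull(v))
    s=least_squares(f,g,diff_step=1e-3); return s.x, m['m00']/hull(s.x)['m00']
E
python3 - <<'E'
from h import *
q=down(np.radians(71))
bot.move_linear([.50,.12,.22],down(np.radians(20)),max_speed=.25)
bot.reach([.49,-.07,.25],q); st('look')
for n in ('scene','top','wrist'):
    c=vision.capture(n); save(c,n+'5')
    for t in ('sleeve','sleeve_mid','spigot_tip'):
        g,rz={'sleeve':([.47,.006],(.0255,0,.09))}.get(t,(None,None))
        m=vision.mark_of(n,t); print(n,t,[np.array(k['position']) for k in m if np.hypot(*(np.array(k['position'])[:2]-(g or ([.47,.006] if t=='sleeve_mid' else [.54,-.26]))))<.03])
    for r in vision.outline_of(n,'sleeve'):
        v,a=fitcyl(c,r['pixels'],[.47,.006],.0255,0,.09)
        if abs(v[0]-.47)<.02 and abs(v[1]-.006)<.02: print(n,'cylfit',v,'area ratio',a)
    for r in vision.outline_of(n,'base')[:2]: print(n,'base',r['p'],rect(c,r['pixels'],.065))
E
```

```text
look [ 0.4901 -0.0687  0.2494] F [ 0.4507 -0.3238 -0.2013] w 1.001 gf 0.0 t 34.25
scene sleeve [array([ 0.4718,  0.0033, -0.002 ])]
scene sleeve_mid [array([0.4671, 0.0039, 0.0449])]
scene spigot_tip [array([ 0.5424, -0.2584,  0.047 ])]
scene cylfit [0.4743 0.0102] area ratio 1.0098738903565931
scene base 0.62 (array([ 0.5346, -0.2025], dtype=float32), [np.float32(0.23895839), np.float32(0.2580256)], np.float32(70.79842))
top sleeve [array([ 0.4684,  0.0059, -0.0021])]
top sleeve_mid [array([0.4711, 0.0092, 0.044 ])]
top spigot_tip [array([ 0.5401, -0.2586,  0.0495])]
top cylfit [0.4731 0.009 ] area ratio 0.5657529583044321
top base 0.9 (array([ 0.4914, -0.2693], dtype=float32), [np.float32(0.22400577), np.float32(0.106749795)], np.float32(-17.49973))
wrist sleeve [array([0.467 , 0.0076, 0.0007])]
wrist sleeve_mid [array([0.4697, 0.0069, 0.0447])]
wrist spigot_tip [array([ 0.5417, -0.2599,  0.0465])]
wrist base 0.85 (array([ 0.4842, -0.2344], dtype=float32), [np.float32(0.23344977), np.float32(0.16469808)], np.float32(-18.54972))
```

View pics/wrist5.png

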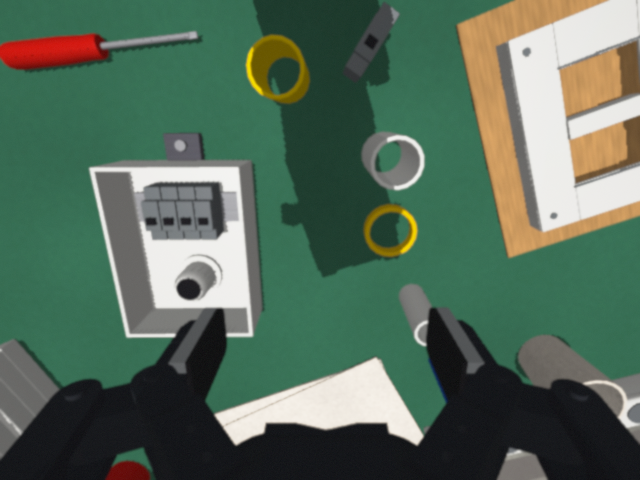

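The wide sleeve's rim is centred at about (398,161) in the wrist view. The spigot's dark tip is at (188,289), and the box rim corners are at (90,168), (253,161) and (127,337). I'll turn these pixels into positions.

```bash
python3 - <<'E'
from h import *
c=vision.capture('wrist'); g=cv2.cvtColor(c['pixels'],cv2.COLOR_RGB2GRAY)
roi=np.zeros_like(g); roi[268:312,165:212]=1
n,l,s,ce=cv2.connectedComponentsWithStats(((g<60)&(roi>0)).astype(np.uint8)); k=1+np.argmax(s[1:,4]); print('dark',ce[k],s[k])
print('spigot',at_z(c,ce[k],.05)); print('proj spigot r20/r16 est',proj(c,[[.540,-.260,.05],[.556,-.26,.05]]))
# sleeve: bright/grey tube vs green & shadow: low saturation
hsv=cv2.cvtColor(c['pixels'],cv2.COLOR_RGB2HSV); m=((hsv[...,1]<60)&(hsv[...,2]>90)).astype(np.uint8); r2=np.zeros_like(m); r2[125:196,355:432]=1
n,l,s,ce=cv2.connectedComponentsWithStats(m*r2); k=1+np.argmax(s[1:,4]); print(s[k])
pts=np.argwhere(l==k)[:,::-1].astype(np.int32); mask=np.zeros_like(m); cv2.fillConvexPoly(mask,cv2.convexHull(pts),1)
print('sleeve fit',fitcyl(c,mask,[.47,.006],.0255,0,.09),'rim',at_z(c,(398,161),.09))
for uv in ((90,168),(253,161),(127,337)): print(at_z(c,uv,.065))
E
```

```text
dark [188.3707 288.7632] [178 280  22  19 321]
spigot [ 0.5398 -0.2599  0.05  ]
proj spigot r20/r16 est [[188.3386 288.911 ]
 [194.2753 300.2465]]
[ 362  132   63   59 2278]
sleeve fit (array([0.4714, 0.0077]), 1.0243342984992758) rim [0.4697 0.0085 0.09  ]
[ 0.3798 -0.2841  0.065 ]
[ 0.4264 -0.1261  0.065 ]
[ 0.5687 -0.3483  0.065 ]
```

```bash
python3 - <<'E'
from h import *
q=down(np.radians(71)); S=[.471,.0075]; G=[.540,-.260]
bot.move_linear([*S,.16],q,max_speed=.2)
h=bot.move_linear([*S,.008],q,max_speed=.1,stop_force=6); st(h)
if not h:
    fingers.close_gripper(30); st('grip')
    bot.move_linear([*S,.14],q,max_speed=.15); st('up')
    bot.move_linear([*G,.14],q,max_speed=.2); st('over')
    bot.move_linear([*G,.075],q,max_speed=.1); st('above tip')   # sleeve end about 67 mm up
    c=vision.capture('wrist'); save(c,'w6'); s=vision.capture('scene'); save(s,'s6')
    for n in ('wrist','scene'): marks(n,['sleeve','sleeve_mid'])
    cv2.imwrite('pics/m4.png',np.hstack([cv2.resize(cv2.imread('pics/w6.png'),(400,300)),cv2.resize(cv2.imread('pics/s6.png')[120:270,180:380],(400,300))]))
E
```

```text
False [0.4712 0.0075 0.0084] F [ 0.2466 -0.1094 -0.2418] w 0.999 gf 0.0 t 37.6167
grip [0.4711 0.0074 0.0083] F [-0.554  -0.6163  6.8009] w 0.599 gf 29.863608917221427 t 38.025
up [0.4707 0.0075 0.1394] F [ 0.1854 -0.2248 -1.8531] w 0.604 gf 31.446214467287064 t 39.0583
over [ 0.54   -0.2592  0.14  ] F [ 0.6115 -0.5847 -1.437 ] w 0.601 gf 31.445651426911354 t 40.5917
above tip [ 0.5403 -0.2601  0.0756] F [ 0.4323  0.209  -0.7976] w 0.599 gf 31.45061306655407 t 41.3917
wrist sleeve [(0.56, array([ 0.5388, -0.2597,  0.07  ]))]
wrist sleeve_mid []
scene sleeve [(0.59, array([ 0.3594, -0.0696,  0.0008])), (0.58, array([ 0.5413, -0.2608,  0.0625])), (0.57, array([ 0.7721,  0.0157, -0.0007]))]
scene sleeve_mid [(0.77, array([ 0.5373, -0.2622,  0.1136])), (0.71, array([0.2975, 0.2071, 0.048 ])), (0.61, array([ 0.3555, -0.0715,  0.0473]))]
```

View pics/m4.png

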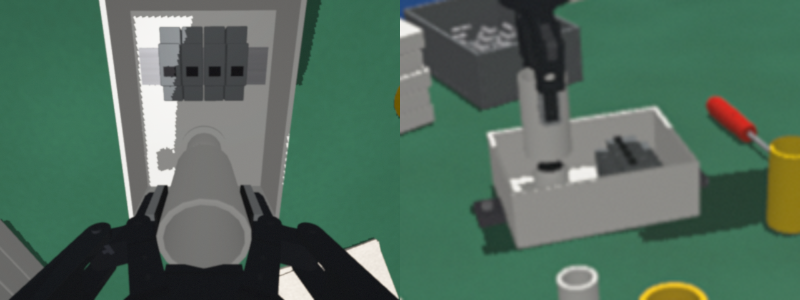

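The sleeve is upright in the fingers, at (205,230) in the left tile. It is in line with the spigot: the spigot's tip shows directly under it at (550,165) in the right tile. Inserting.

```bash
python3 - <<'E'
from h import *
q=down(np.radians(71)); G=[.540,-.260]
h=bot.move_linear([*G,.045],q,max_speed=.05,stop_force=8); st(h)
if not h:
    h=bot.move_linear([*G,.012],q,max_speed=.05,stop_force=10); st(h)
E
```

```text
False [ 0.5401 -0.2601  0.0451] F [-0.8542 -0.016  -0.3371] w 0.603 gf 31.449498664587736 t 42.4417
True [ 0.5397 -0.26    0.0173] F [ 0.1699 -0.9081 -1.1923] w 0.598 gf 31.405046051368117 t 42.9833
```

```bash
python3 - <<'E'
from h import *
q=down(np.radians(71)); G=[.540,-.260]
h=bot.move_linear([*G,.012],q,max_speed=.02,stop_force=12); st(h)
fingers.open_gripper(); st('open')
bot.move_linear([*G,.20],q,max_speed=.15)
bot.move_linear([.45,-.12,.25],q,max_speed=.2); st('away')
for n in ('wrist','scene'): c=vision.capture(n); save(c,n+'7'); marks(n,['sleeve','sleeve_mid','cover','narrow_sleeve','tape'])
cv2.imwrite('pics/m5.png',np.hstack([cv2.resize(cv2.imread('pics/wrist7.png'),(400,300)),cv2.resize(cv2.imread('pics/scene7.png'),(400,300))]))
E
```

```text
True [ 0.5399 -0.2599  0.017 ] F [-1.8947  0.8485  9.6577] w 0.6 gf 32.044165693223476 t 43.1917
open [ 0.5397 -0.26    0.0169] F [-0.0616  0.868   0.0102] w 1.002 gf 0.0 t 43.6333
away [ 0.4503 -0.1208  0.2496] F [-0.1752 -0.2083  0.1223] w 1.001 gf 0.0 t 46.0167
wrist sleeve [(0.95, array([ 0.5389, -0.2595,  0.0103])), (0.43, array([0.775 , 0.0154, 0.0008]))]
wrist sleeve_mid [(0.59, array([ 0.5392, -0.2583,  0.0584]))]
wrist cover [(0.62, array([0.5038, 0.2305, 0.0031]))]
wrist narrow_sleeve [(0.67, array([ 0.6631, -0.0123, -0.0004])), (0.38, array([ 0.5394, -0.26  ,  0.0103])), (0.36, array([ 0.5405, -0.2629,  0.057 ]))]
wrist tape [(0.93, array([ 0.5598, -0.0115, -0.0047]))]
scene sleeve [(0.97, array([ 0.7739,  0.0192, -0.0012])), (0.86, array([ 0.2982,  0.2069, -0.0024])), (0.7, array([ 0.3592, -0.0692, -0.0019]))]
scene sleeve_mid [(0.94, array([ 0.5397, -0.2615,  0.0583])), (0.84, array([0.7759, 0.0104, 0.0452])), (0.67, array([0.2999, 0.2076, 0.0435]))]
scene cover [(0.67, array([ 0.506 ,  0.2323, -0.0015]))]
scene narrow_sleeve [(0.87, array([ 0.6596, -0.0041, -0.0023])), (0.71, array([ 0.4998, -0.2477,  0.0009]))]
scene tape [(0.85, array([ 0.5591, -0.0097, -0.0032]))]
```

View pics/m5.png

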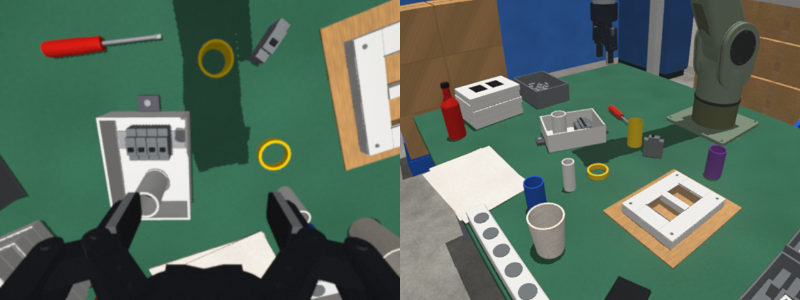

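The sleeve stands home on the spigot: (150,195) in the left tile, with its middle at about 58 mm against 55 mm expected. The cover is central on the sheet, and the bystanders have not moved.

```bash
python3 -c "
from h import *
print(bot.finish_job())"
```

```text
the job is handed in; nothing more can be done
None
```

The job is handed in: the cover lies flat and face up in the middle of the sheet, the wider sleeve is fully home on the spigot, and the narrow sleeve and tape roll stand where they were; the first grasp missed because the real fingertips end about 33 mm behind the reported TCP, and all motion finished at about 46 s of the 64 s allowed.

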